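# Show a colleague how to clamp the gauge block, by pointing

### The job

Show a colleague how to clamp the gauge block, only by pointing: hold your fingertips still just above each place, two or three centimetres over it, for two seconds. Point first at the gauge block that stands upright on the worktop by itself, then at the gap between the jaws of the small vise (staying above the tops of the jaws), then at the cross-bar of the screw at the vise's end, and finish still pointing there. Touch and move nothing, and do not dip down over the flat gauge block, the ring or the V-block.

Things in the scene. Friction and masses are not known exactly. Their poses are not given: they have to be found in the camera images.
- upright_block: small plain steel gauge block standing on end, 9 x 12 mm across and 35 mm tall; origin at the centre of its underside on the worktop (z = 0), so its top is 35 mm above the origin; z up. The first place to point at is above its top
- vise: small grey steel toolmaker's vise, 58 x 125 x 40 mm, standing loose on the worktop; origin at the centre of its underside, z up, its long direction is y: the fixed jaw stands at its +y end, the screw with its thin cross-bar sticks out of its -y end, the moving jaw is between. The jaws' tops are the highest part, 40 mm above the worktop
- fixed_jaw_face (a point): top edge of the fixed jaw's gripping face, at the middle of its 36 mm width, 40 mm above the worktop; its axes are those of the vise, so the gap lies to its -y side
- moving_jaw_face (a point): top edge of the moving jaw's gripping face, at the middle of its width, 40 mm above the worktop; axes as the vise. The open gap between the jaws runs from here to fixed_jaw_face, 17 to 29 mm wide; the second place to point at is above the point midway between the two
- screw_bar (a point): top of the vise's screw where its cross-bar (50 mm long, 4 mm thick, lying level across the vise) passes through the screw's 13 mm thick head, 30 mm above the worktop, 58 mm from the vise's origin towards its -y end. The third place to point at is above it
- flat_block: bystander: a second steel gauge block, lying flat, 15 x 30 x 9 mm; origin at the centre of its underside
- ring: bystander: steel setting ring with a dark knurled rim, 34 mm across, 12 mm high, lying flat; origin at the centre of its underside
- v_block: bystander: grey steel V-block, 44 x 36 x 34 mm, groove upward; origin at the centre of its underside
Not all that is in view belongs to the job. Several things have the shape of the vise; the one meant has the colours described above.

How it is judged:
By the outcome, as a careful person would: the job done as asked, in the order asked, and still so for the second after the job is handed in, with the robot touching nothing.
It also fails if it takes over 58 s, if anything falls off the work surface, if the arm or the gripper's body presses on something with over 40 N, if the wrist force passes 120 N, or if a joint passes its speed limit or range.

### The arm

A 6-joint arm with a two-finger parallel gripper is mounted at the origin on a cart in front of the work surface, level with it; the furniture and walls round the work are solid. World frame = base frame: x ahead of the robot, y to its left, z up, the work surface at z = 0. Lengths are in mm, angles in rad, forces in N, time in s.
With the tool pointing down it reaches from about 275 to 775 mm from the base axis. Payload 14.6 kg.
Tool frame: the origin (TCP) lies between the finger pads; the fingertips stand 14 mm ahead of it and the grasp point (between the pads) lies 5 mm behind it; z points along the fingers, y is the line along which they close (so a half turn about z gives the same grasp; the last joint's range is limited). The gripper opens to 85 mm and grips with 20 to 120 N. Pads are 22 mm wide; open, the fingers measure 114 mm over their backs; the gripper's body (76 mm by 85 mm) begins 54 mm behind the grasp point. The pads swing forward as they close: fully open they stand 13 mm farther back than shut.
Start: joints at [1.032, 0.263, -0.048, 1.259, 0, 1.415], TCP at [196.589, 486.807, 245.278] pointing down, gripper open.
Joint ranges: [-2.65, 2.65], [-0.89, 1.7], [-1.18, 1.37], [-2.13, 2.11], [-1.35, 1.29], [-3.14, 3.14]. Speed limits (rad/s): [1.89, 1.89, 2.57, 2.79, 3.14, 3.14].

### API

Orientations are given as a rotation vector (axis times angle).
In Python, from station import * gives the robot as it stands.
- The arm moves only by the tool move_arm, never from a script. Its argument "motion" is a list that holds one entry, the list of rows, each a list of 5 numbers: the shift along the world's x, y, z in mm, then the turn about the world's z in degrees, then the finger opening in mm, from 0 to 85.4. In form: [[[dx, dy, dz, spin, gripper], ...]]. A call has 1 to 10 rows; each row shifts and turns the commanded pose from where the row before left it; what a row does not reach is not made up. A row lasts 1/10 s, in which the tool goes at most 50 mm and 8.59 degrees, less where a joint would pass 70% of its speed; a pose out of reach is approached as far as the arm can. A call is refused whole if a number of a shift passes 50 or a number of a turn 8.59, either way. A call with a gripper value outside its range is refused whole. The fingers move at their own pace and stop on an object; the grip force is fixed at half the most. Time passes only in rows, so rows that do not move let the fingers close. It gives the time, the measured TCP pose, the force, the opening and the grip force at its end, in the units of the state.
- read_state(): the state, without advancing time (a new reading comes with each control period).
- grab_frame(name): name is "scene" or "top"; returns a dict with "pixels" (420x560x3 uint8, blue, green, red), "z_map" (420x560 float32, mm along the optical axis (not along the pixel's ray), 0 where there is no reading), "camera_matrix" (3x3 intrinsics, pixels), "R" (3x3) and "t" (3): a world point X has camera coordinates R X + t. Camera axes: x right, y down, z forward; pixel columns grow to the right and rows downward; lengths in mm; the calibration is good to about 2 mm. A picture is of the moment at which its call begins.
- close_job(): hands the job in; it is judged then, once.
Trained networks look in the newest picture that a camera, given by its name, has taken for a name from the list of things; names that differ only in an ending like _2 or _b are one class to them, and where a whole thing is asked for, a point or a joint stands for the part that bears it (a point fixed in the world has none). Each returns a list of dicts, best first, with "p" (0 to 1); they miss things now and then, are a little off and sometimes report something else, mostly with a low value. They report only what shows in the picture. A call takes as long as a camera call. They do not tell look-alikes from the thing itself.
- spot_in(thing, camera): "rect" ([left, top, right, bottom] in pixels, round what is visible of it).
- outline_of(thing, camera): "mask" (420x560 bool, what is visible of it) and "rect" ([left, top, right, bottom] in pixels, round what is visible of it).
The state is a dict: "clock": time; "joints": joint angles; "dq": joint speeds; "tau": joint torques, N m; "position": TCP position; "ee_rot": TCP orientation; "force": force on the tool from outside, world axes, zero at the start; "torque": the same for the moment, N m; "gripper_width": finger opening in mm; "grip_force": force on a finger pad.
Only numpy, scipy, OpenCV 4.12 (cv2) and the standard library are available. Lean on these libraries where they do the work, as an engineer would, in place of code of your own. Each camera call takes 0.05 s, during which the arm holds its last target. There are 200 camera calls.

## Working session

There is one attempt and no reset: what is moved stays moved. The work goes in short steps, Python scripts to look and compute and a tool call to move; the robot and the scene stay as the last step left them, time stands still between calls to the robot, and variables do not carry over. Pictures are saved under pics/ and viewed, at most 10 in all, crops included, and the job is handed in when it is done.

Besides the shell and the picture viewer there is one more tool, called after "Emit:" as a command line: name --argument value ..., lists and objects as JSON in quotes. move_arm: Moves the arm, as the interface text tells. Its arguments: {"type":"object","properties":{"motion":{"type":"array","items":{"type":"array","items":{"type":"array","items":{"type":"number"}}}}},"required":["motion"]}

```bash
mkdir -p pics
cat > h.py <<'E'
from station import *
import numpy as np, cv2
def world(f,mask_or_px):
    K,R,t=map(np.array,(f["camera_matrix"],f["R"],f["t"]))
    z=f["z_map"]
    if getattr(mask_or_px,'dtype',None)==bool: v,u=np.nonzero(mask_or_px&(z>0))
    else: u,v=np.array(mask_or_px).T
    d=z[v,u]; c=np.stack([(u-K[0,2])/K[0,0]*d,(v-K[1,2])/K[1,1]*d,d],1)
    return (c-t)@R
E
python3 - <<'E'
from h import *
for c in("top","scene"):
    f=grab_frame(c); cv2.imwrite(f"pics/{c}0.png",f["pixels"])
    for n in("upright_block","vise","screw_bar","flat_block","ring","v_block"):
        for o in outline_of(n,c):
            w=world(f,o["mask"])
            if len(w): print(c,n,round(o["p"],2),np.round(o["rect"]).astype(int).tolist(),np.median(w,0).round(),np.percentile(w[:,2],98).round())
E
```

```text
top upright_block 0.67 [292, 189, 310, 210] [ 481. -195.   38.] 42.0
top upright_block 0.52 [206, 150, 211, 158] [595.   8.  27.] 36.0
top upright_block 0.47 [231, 149, 256, 178] [573. -69.  26.] 36.0
top vise 0.86 [310, 254, 349, 310] [ 303. -254.   27.] 42.0
top vise 0.76 [275, 173, 320, 228] [ 479. -193.   28.] 41.0
top screw_bar 0.93 [311, 253, 352, 310] [ 303. -254.   27.] 42.0
top screw_bar 0.67 [276, 172, 326, 230] [ 478. -193.   27.] 41.0
top ring 0.7 [356, 173, 372, 188] [ 531. -339.   11.] 15.0
top v_block 0.67 [232, 150, 254, 177] [572. -68.  28.] 36.0
scene vise 0.84 [274, 224, 332, 250] [ 474. -201.   20.] 41.0
scene vise 0.78 [223, 261, 279, 318] [ 309. -260.   26.] 41.0
scene screw_bar 0.64 [222, 260, 278, 322] [ 310. -260.   26.] 41.0
scene ring 0.78 [366, 257, 385, 274] [ 530. -340.   10.] 13.0
scene v_block 0.68 [287, 185, 304, 209] [568. -74.  23.] 34.0
```

View pics/top0.png

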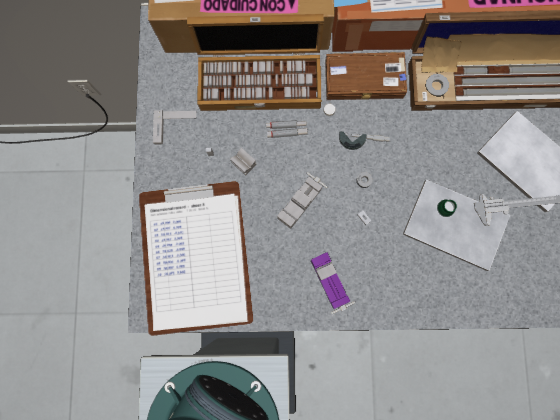

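View pics/scene0.png

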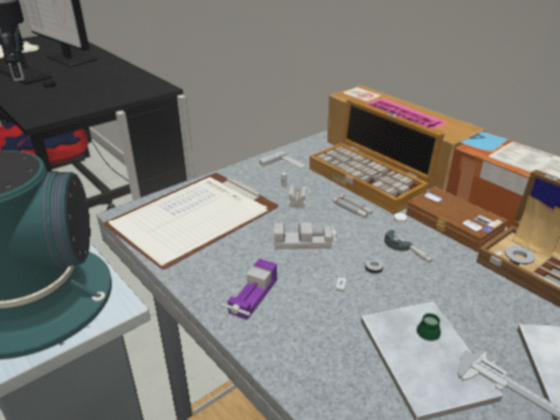

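The upright block is at top px (208,153), standing alone. There are two vise shapes: purple at (330,282) and grey at (300,200). The grey one fits the description ("grey steel"), and its screw appears to point to the upper right at (320,180). I'll confirm that in a crop and measure.

Run:
```python
from h import *
f=grab_frame("top"); p=f["pixels"]
c=np.hstack([cv2.resize(p[165:235,265:335],(400,400),interpolation=2),cv2.resize(p[130:180,185:235],(400,400),interpolation=2)])
cv2.imwrite("pics/crop1.png",c)
z=f["z_map"]
H,W=z.shape; v,u=np.mgrid[0:H,0:W]
w=world(f,np.stack([u.ravel(),v.ravel()],1)).reshape(H,W,3)
b=w[148:160,202:216].reshape(-1,3); t=b[b[:,2]>28]; print("blk",len(t),t.mean(0),t.min(0),t.max(0))
g=w[165:240,268:335].reshape(-1,3); g=g[(g[:,2]>6)&(g[:,2]<60)]
r=cv2.minAreaRect(g[g[:,2]>15][:,:2].astype(np.float32)); print(r)
J=g[g[:,2]>35]
print("top rect",cv2.minAreaRect(J[:,:2].astype(np.float32)))
_,e=cv2.PCACompute(J[:,:2].astype(np.float32),None); d=e[0]*np.sign(e[0][0]) 
print("axis",d,np.degrees(np.arctan2(d[1],d[0])))
m=J[:,:2].mean(0); n=np.array([-d[1],d[0]]); print("mean",m)
a=(g[:,:2]-m)@d; s=(g[:,:2]-m)@n
for k in np.arange(-80,100,4):
    i=(a>=k)&(a<k+4)
    if i.sum(): print(k,i.sum(),np.percentile(g[i,2],[50,95]).round(),s[i].min().round(),s[i].max().round())
```

```text
blk 24 [598.20774368  10.03425924  33.71576574] [594.06817646   3.71023144  29.6703418 ] [603.0477754   14.86908695  37.98105037]
((483.4025573730469, -194.75448608398438), (54.307369232177734, 126.0552749633789), 51.090309143066406)
top rect ((463.47210693359375, -180.00408935546875), (37.836387634277344, 76.52127075195312), 50.4694938659668)
axis [ 0.7820933  -0.62316126] -38.547363
mean [ 464.02712004 -180.10402564]
-40 49 [33. 41.] -18.0 19.0
-36 34 [39. 41.] -19.0 18.0
-32 36 [39. 42.] -19.0 18.0
-28 34 [40. 43.] -19.0 18.0
-24 31 [39. 42.] -19.0 19.0
-20 27 [38. 41.] -19.0 18.0
-16 16 [15. 17.] -18.0 18.0
-12 33 [15. 17.] -19.0 20.0
-8 31 [15. 18.] -18.0 18.0
-4 31 [15. 18.] -18.0 21.0
0 31 [15. 19.] -19.0 20.0
4 30 [15. 18.] -19.0 19.0
8 62 [22. 40.] -19.0 20.0
12 33 [38. 40.] -19.0 18.0
16 33 [38. 41.] -19.0 17.0
20 33 [39. 41.] -19.0 19.0
24 34 [38. 41.] -19.0 18.0
28 28 [39. 42.] -19.0 18.0
32 38 [38. 42.] -19.0 18.0
36 13 [36. 41.] -18.0 15.0
40 19 [16. 26.] -19.0 19.0
44 30 [16. 28.] -18.0 19.0
48 30 [16. 27.] -18.0 20.0
52 32 [16. 28.] -19.0 20.0
56 31 [16. 28.] -19.0 19.0
60 48 [21. 31.] -18.0 19.0
64 30 [30. 32.] -19.0 19.0
68 32 [29. 32.] -19.0 19.0
72 30 [29. 32.] -19.0 18.0
76 14 [27. 30.] -25.0 8.0
80 43 [25. 29.] -27.0 27.0
84 7 [26. 29.] -19.0 26.0
```

View pics/crop1.png

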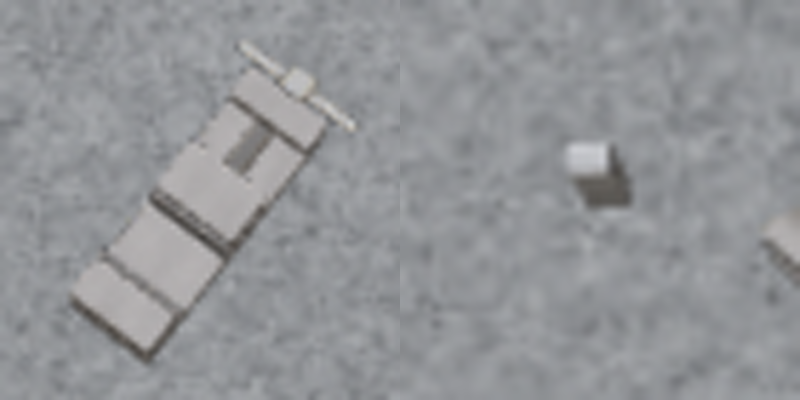

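The crop shows the grey steel vise with its screw and cross-bar at the upper right (top px ~317,179). The fixed jaw is at the lower left, with the gap between them, and the upright block stands alone at (209,150). This confirms the grey vise is the one meant.

Targets in xy are block (598.5, 9.5), gap (461, -177.5) and bar (527.5, -231.5).

Emit:
move_arm --motion '[[[20, -24, 0, 0, 0], [20, -24, 0, 0, 0], [20, -24, 0, 0, 0], [20, -24, 0, 0, 0], [20, -24, 0, 0, 0], [20, -24, 0, 0, 0], [20, -24, 0, 0, 0], [20, -24, 0, 0, 0], [20, -24, 0, 0, 0], [20, -24, 0, 0, 0]]]'

```text
clock: 1.75
position: [397.3, 245.7, 245.4]
ee_rot: [0.599, 3.084, 0.0]
force: [0.1, 0.7, 0.7]
gripper_width: 0.1
grip_force: 0.0
```

Emit:
move_arm --motion '[[[20, -24, -12, 0, 0], [20, -24, -12, 0, 0], [20, -24, -12, 0, 0], [20, -24, -12, 0, 0], [20, -24, -12, 0, 0], [20, -24, -12, 0, 0], [20, -24, -12, 0, 0], [20, -24, -12, 0, 0], [20, -24, -10, 0, 0], [0, 0, 0, 0, 0]]]'

```text
clock: 2.75
position: [578.1, 28.2, 137.6]
ee_rot: [-0.603, -3.082, 0.001]
force: [-0.7, -0.0, 0.1]
gripper_width: 0.2
grip_force: 0.0
```

Next I'll go over the block at z≈94 and check fingertip height with the cameras.

Emit:
move_arm --motion '[[[10, -9.5, 0, 0, 0], [10.5, -9, 0, 0, 0], [0, 0, -15, 0, 0], [0, 0, -15, 0, 0], [0, 0, -13.5, 0, 0], [0, 0, 0, 0, 0]]]'

```text
clock: 3.35
position: [596.8, 12.4, 94.8]
ee_rot: [-0.598, -3.082, 0.0]
force: [-0.6, -0.7, 0.2]
gripper_width: 0.3
grip_force: 0.0
```

Run:
```python
from h import *
s=read_state(); print(s["position"])
f=grab_frame("scene"); p=f["pixels"]; K,R,t=map(np.array,(f["camera_matrix"],f["R"],f["t"]))
def pr(X):
    c=K@(R@X+t); return c[:2]/c[2]
P=np.array(s["position"]); q=[pr(P),pr(P-[0,0,14]),pr(np.array([598.5,9.5,35])),pr(np.array([598.5,9.5,0]))]; print(np.round(q,1))
u,v=q[2].astype(int); o=(u-35,v-40); c=cv2.resize(p[o[1]:o[1]+60,o[0]:o[0]+70],(700,600),interpolation=2)
for k,a in enumerate(q): cv2.circle(c,tuple(((a-o+.5)*10).astype(int).tolist()),4,[(0,0,255),(0,255,0),(255,0,0),(255,0,255)][k],-1)
cv2.imwrite("pics/tip1.png",c)
```

```text
[596.79611308  12.4090564   94.78149799]
[[281.9 151.3]
 [281.9 156.7]
 [283.3 174.1]
 [283.3 186.8]]
```

View pics/tip1.png

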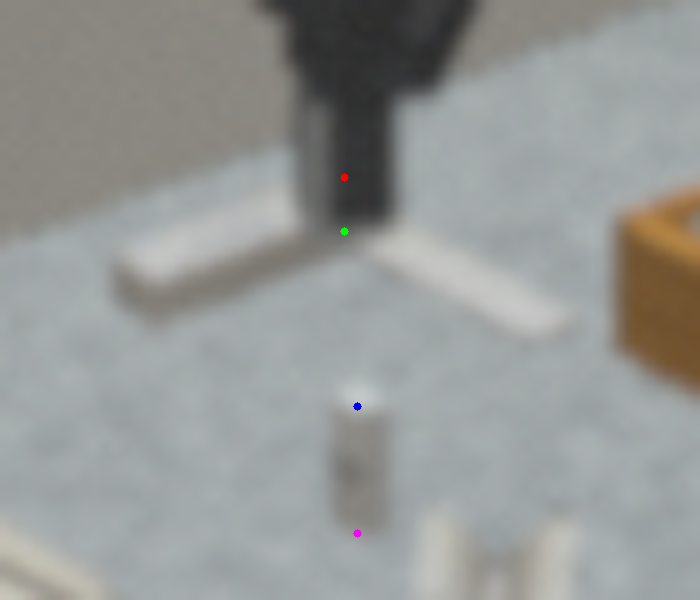

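The closed fingertips end at about px (282,156.5), 14 mm below the TCP, and the block top is directly below at (283,174). I'll lower 20 mm, nudge over it and hold.

Emit:
move_arm --motion '[[[1.5, -3, -8, 0, 0], [0, 0, -8, 0, 0], [0, 0, -5, 0, 0], [0, 0, 0, 0, 0], [0, 0, 0, 0, 0], [0, 0, 0, 0, 0], [0, 0, 0, 0, 0], [0, 0, 0, 0, 0], [0, 0, 0, 0, 0], [0, 0, 0, 0, 0]]]'

```text
clock: 4.4
position: [598.6, 9.3, 74.8]
ee_rot: [0.599, 3.084, 0.0]
force: [0.4, -0.0, -1.2]
gripper_width: -0.2
grip_force: 0.0
```

Emit:
move_arm --motion '[[[0, 0, 0, 0, 0], [0, 0, 0, 0, 0], [0, 0, 0, 0, 0], [0, 0, 0, 0, 0], [0, 0, 0, 0, 0], [0, 0, 0, 0, 0], [0, 0, 0, 0, 0], [0, 0, 0, 0, 0], [0, 0, 0, 0, 0], [0, 0, 0, 0, 0]]]'

```text
clock: 5.4
position: [598.6, 9.3, 74.8]
ee_rot: [-0.599, -3.084, 0.0]
force: [1.0, 0.4, 0.1]
gripper_width: 0.2
grip_force: 0.0
```

Emit:
move_arm --motion '[[[0, 0, 0, 0, 0], [0, 0, 0, 0, 0], [0, 0, 0, 0, 0], [0, 0, 0, 0, 0], [0, 0, 0, 0, 0], [0, 0, 0, 0, 0], [0, 0, 0, 0, 0], [0, 0, 0, 0, 0], [0, 0, 0, 0, 0], [0, 0, 0, 0, 0]]]'

```text
clock: 6.4
position: [598.6, 9.3, 74.8]
ee_rot: [0.599, 3.084, -0.0]
force: [0.3, -0.2, 0.1]
gripper_width: 0.5
grip_force: 0.0
```

Emit:
move_arm --motion '[[[0, 0, 20, 0, 0], [0, 0, 30, 0, 0], [0, 0, 30, 0, 0], [0, 0, 20, 0, 0], [-14, -19, 0, 0, 0], [-14, -19, 0, 0, 0], [-14, -19, 0, 0, 0], [-14, -19, 0, 0, 0], [-14, -19, 0, 0, 0], [-14, -19, 0, 0, 0]]]'

```text
clock: 7.4
position: [513.9, -105.3, 174.8]
ee_rot: [0.599, 3.084, -0.0]
force: [0.0, 0.6, -0.8]
gripper_width: -0.2
grip_force: 0.0
```

Emit:
move_arm --motion '[[[-14, -19, 0, 0, 0], [-14, -19, 0, 0, 0], [-14, -19, 0, 0, 0], [-11.5, -16, 0, 0, 0], [0, 0, 0, 0, 0], [0, 0, -25, 0, 0], [0, 0, -25, 0, 0], [0, 0, -20, 0, 0], [0, 0, -10, 0, 0], [0, 0, 0, 0, 0]]]'

```text
clock: 8.4
position: [460.8, -177.1, 94.0]
ee_rot: [-0.598, -3.082, -0.001]
force: [0.7, -0.1, 0.0]
gripper_width: -0.2
grip_force: 0.0
```

Run:
```python
from h import *
s=read_state(); print(s["position"])
f=grab_frame("scene"); p=f["pixels"]; K,R,t=map(np.array,(f["camera_matrix"],f["R"],f["t"]))
def pr(X):
    c=K@(R@X+t); return c[:2]/c[2]
P=np.array(s["position"]); q=[pr(P),pr(P-[0,0,14]),pr(np.array([461,-177.5,40])),pr(np.array([527.5,-231.5,30]))]; print(np.round(q,1))
u,v=q[2].astype(int); o=(u-35,v-40); c=cv2.resize(p[o[1]:o[1]+75,o[0]:o[0]+90],(720,600),interpolation=2)
for k,a in enumerate(q): cv2.circle(c,tuple(((a-o+.5)*8).astype(int).tolist()),4,[(0,0,255),(0,255,0),(255,0,0),(255,0,255)][k],-1)
cv2.imwrite("pics/tip2.png",c)
```

```text
[ 460.82251938 -177.11946659   93.99102951]
[[290.9 205.2]
 [290.8 211.2]
 [290.9 228. ]
 [333.4 231.6]]
```

View pics/tip2.png

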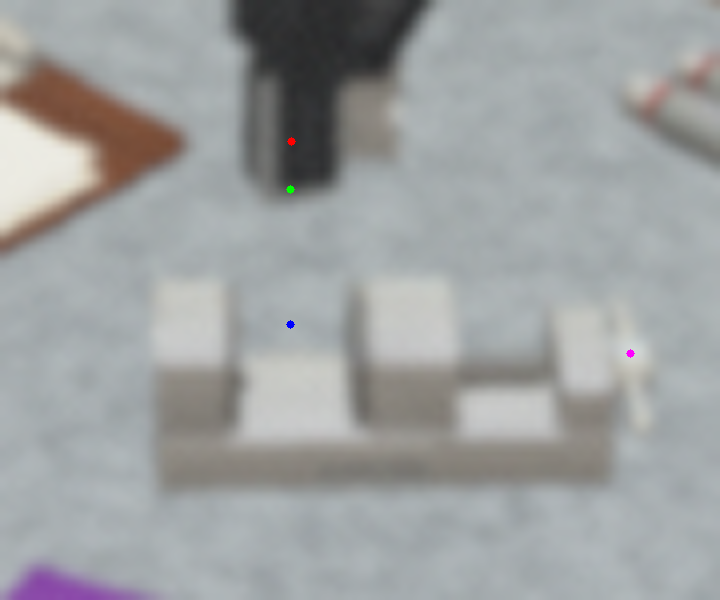

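The fingertips at (291,211) are centred above the gap midpoint (291,228) of the grey vise, and the bar point (333,232) falls on the screw head. I'll lower 15 mm and hold.

Emit:
move_arm --motion '[[[0, 0, -8, 0, 0], [0, 0, -7, 0, 0], [0, 0, 0, 0, 0], [0, 0, 0, 0, 0], [0, 0, 0, 0, 0], [0, 0, 0, 0, 0], [0, 0, 0, 0, 0], [0, 0, 0, 0, 0], [0, 0, 0, 0, 0], [0, 0, 0, 0, 0]]]'

```text
clock: 9.45
position: [461.1, -177.7, 79.8]
ee_rot: [0.599, 3.084, -0.0]
force: [0.4, 0.4, 1.0]
gripper_width: -0.0
grip_force: 0.0
```

Emit:
move_arm --motion '[[[0, 0, 0, 0, 0], [0, 0, 0, 0, 0], [0, 0, 0, 0, 0], [0, 0, 0, 0, 0], [0, 0, 0, 0, 0], [0, 0, 0, 0, 0], [0, 0, 0, 0, 0], [0, 0, 0, 0, 0], [0, 0, 0, 0, 0], [0, 0, 0, 0, 0]]]'

```text
clock: 10.45
position: [461.1, -177.7, 79.8]
ee_rot: [-0.599, -3.084, -0.0]
force: [0.4, -0.3, -0.2]
gripper_width: 0.1
grip_force: 0.0
```

Emit:
move_arm --motion '[[[0, 0, 0, 0, 0], [0, 0, 0, 0, 0], [0, 0, 0, 0, 0], [0, 0, 0, 0, 0], [0, 0, 0, 0, 0], [0, 0, 0, 0, 0], [0, 0, 0, 0, 0], [0, 0, 0, 0, 0], [0, 0, 0, 0, 0], [0, 0, 0, 0, 0]]]'

```text
clock: 11.45
position: [461.1, -177.7, 79.8]
ee_rot: [-0.599, -3.084, 0.0]
force: [-0.9, 0.4, 0.1]
gripper_width: 0.1
grip_force: 0.0
```

Emit:
move_arm --motion '[[[0, 0, 20, 0, 0], [0, 0, 30, 0, 0], [14, -11, 0, 0, 0], [14, -11, 0, 0, 0], [14, -11, 0, 0, 0], [14, -11, 0, 0, 0], [11, -10.5, 0, 0, 0], [0, 0, -20, 0, 0], [0, 0, -20, 0, 0], [0, 0, 0, 0, 0]]]'

```text
clock: 12.45
position: [526.9, -231.5, 87.7]
ee_rot: [-0.599, -3.08, -0.002]
force: [-1.4, 0.0, 0.3]
gripper_width: -0.1
grip_force: 0.0
```

Emit:
move_arm --motion '[[[0, 0, -10, 0, 0], [0, 0, -10, 0, 0], [0, 0, 0, 0, 0], [0, 0, 0, 0, 0], [0, 0, 0, 0, 0], [0, 0, 0, 0, 0], [0, 0, 0, 0, 0], [0, 0, 0, 0, 0], [0, 0, 0, 0, 0], [0, 0, 0, 0, 0]]]'

```text
clock: 13.45
position: [528.1, -232.2, 69.8]
ee_rot: [0.599, 3.084, -0.0]
force: [0.5, -0.0, 0.5]
gripper_width: -0.3
grip_force: 0.0
```

Emit:
move_arm --motion '[[[0, 0, 0, 0, 0], [0, 0, 0, 0, 0], [0, 0, 0, 0, 0], [0, 0, 0, 0, 0], [0, 0, 0, 0, 0], [0, 0, 0, 0, 0], [0, 0, 0, 0, 0], [0, 0, 0, 0, 0], [0, 0, 0, 0, 0], [0, 0, 0, 0, 0]]]'

```text
clock: 14.45
position: [528.1, -232.2, 69.8]
ee_rot: [0.599, 3.084, -0.0]
force: [0.9, -0.6, 0.5]
gripper_width: 0.1
grip_force: 0.0
```

Emit:
move_arm --motion '[[[0, 0, 0, 0, 0], [0, 0, 0, 0, 0], [0, 0, 0, 0, 0], [0, 0, 0, 0, 0], [0, 0, 0, 0, 0], [0, 0, 0, 0, 0], [0, 0, 0, 0, 0], [0, 0, 0, 0, 0], [0, 0, 0, 0, 0], [0, 0, 0, 0, 0]]]'

```text
clock: 15.45
position: [528.1, -232.2, 69.8]
ee_rot: [0.599, 3.084, 0.0]
force: [-0.1, 0.1, 0.1]
gripper_width: -0.0
grip_force: 0.0
```

```bash
python3 -c "
from station import *
print(close_job())"
```

```text
the job is handed in; nothing more can be done
None
```

I pointed at the upright gauge block, then the gap between the grey vise's jaws, then the screw's cross-bar, each from about 25 mm above for over 2 s; the arm is still pointing at the cross-bar, no contact force showed, and the job was handed in after about 15 s.

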